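# Slide a flange under the thickness gauge and take a reading

## Task

Check the thickness of the round blank flange: push it along the bench with the fingertips, keeping it flat and never lifting it, under the low bridge of the gauge until it rests against the V-shaped stop behind. Then press the gauge's plunger down from above until its tip touches the flange, and let it spring back. Leave the flange in the stop and everything else where it lies.

Things in the scene. Friction and masses are not known exactly. Their poses are not given: they have to be found in the camera images.
- flange: Solid round blank flange of steel, 70 mm across (radius 34.8 mm), 13 mm high, about 0.3 kg, with a ring of bolt holes in its top. Lies flat on the bench to the left or right of the gauge's near side; the thinner, smaller copper pack lies on the other side. Origin: centre of its underside.
- gauge: Aluminium thickness gauge fixed to the bench, 105 mm deep (x), 120 mm wide (y). Origin: on the bench below the plunger's axis; the flange's centre lies exactly here when it rests in the stop. Own x axis: the direction of entry, level, away from the robot within 0.3 rad; y to the left. Two feet, 18 mm wide, 12 mm high, stand at y = 42 to 60 mm each side (x from -25 to 47 mm).
- bridge (a point): Middle of the underside of the gauge's beam (the low bridge), 18 mm above the bench, over the gauge's origin. The beam runs along the gauge's y between pillars on the feet, is 26 mm deep (x from -13 to 13 mm) and its top is 38 mm above the bench. The passage below is 84 mm wide. The seated flange sticks out 22 mm in front of the beam, so fingertips can push it home there.
- entry (a point): Middle of the gauge's entry on the bench, 52 mm in front of its origin (gauge x = -52 mm). Two guide plates 12 mm high flare from 84 mm apart at the feet to about 110 mm apart here.
- stop (a point): Bottom of the V-shaped stop, on the bench, 49 mm behind the gauge's origin (gauge x = +49 mm). Two fixed upright steel faces, 12 mm high, at 45 degrees each side of the gauge's x axis, open toward the entry; the flange pushed against both is centred below the plunger.
- plunger (a joint): Plunger that slides straight down through the middle of the beam. 0 when up, grows as it is pressed, in m; stop at 0.007. Its 8 mm round tip hangs level with the beam's underside (18 mm above the bench), so that it meets the seated flange at about 0.005. A spring takes about 1.5 N to start, 4 N at 0.005, and brings it back up.
- plunger_top (a point): Centre of the top face of the plunger's black cap, 26 mm across and 8 mm thick, 60 mm above the bench when up, on the vertical through the gauge's origin.
- gasket_pack: Stack of copper ring gaskets, 49 mm across, 10 mm high, on the other side from the flange. Bystander: must stay where it is. Origin: centre of its underside.
- centering_ring: Black and metal vacuum centering ring, 42 mm across, 8 mm high, left of the gauge. Bystander: must stay where it is. Origin: centre of its underside.
- kf_clamp: Metal hinged ring clamp with red wing screw, 57x88x17 mm, right of the gauge. Bystander: must stay where it is. Origin: centre of its underside.
- spanner: Steel spanner, 28x150x8 mm (long axis y), at the right. Bystander: must stay where it is. Origin: centre of its underside.
- screwdriver: Screwdriver with yellow handle, 27x182x26 mm (long axis y), at the right. Bystander: must stay where it is. Origin: centre of its underside.
- multimeter: Dark green multimeter, 142x68x43 mm, at the left. Bystander: must stay where it is. Origin: centre of its underside.
- tape: Roll of beige tape, 96 mm across, 25 mm high, at the left. Bystander: must stay where it is. Origin: centre of its underside.
Mind the look-alikes: they are no part of the job. Leave any blue look-alike of the flange alone.

How it is judged:
By the outcome, as a careful person would: the job done as asked, in the order asked, and still so for the second after the job is handed in, with the robot touching nothing.
It also fails if it takes over 61 s, if anything falls off the work surface, if the arm or the gripper's body presses on something with over 40 N, if the wrist force passes 120 N, or if a joint passes its speed limit or range.

## Robot

A 6-joint arm with a two-finger parallel gripper is mounted at the origin on a cart in front of the work surface, level with it; the furniture and walls round the work are solid. World frame = base frame: x ahead of the robot, y to its left, z up, the work surface at z = 0. Lengths are in m, angles in rad, forces in N, time in s.
With the tool pointing down it reaches from about 0.35 to 0.975 m from the base axis. Payload 4.9 kg.
Tool frame: the origin (TCP) lies at the very end of the fingers, on their centre line; the grasp point (between the pads) lies 19 mm behind it; z points along the fingers, y is the line along which they close (so a half turn about z gives the same grasp; the last joint's range is limited). The gripper opens to 85 mm and grips with 20 to 120 N. Pads are 22 mm wide; open, the fingers measure 114 mm over their backs; the gripper's body (76 mm by 85 mm) begins 54 mm behind the grasp point. The pads swing forward as they close: fully open they stand 13 mm farther back than shut.
Start: joints at [0.984, 0.053, 1.613, -0, 1.476, -0.119], TCP at [0.282, 0.558, 0.231] pointing down, gripper open.
Joint ranges: [-3.01, 3.01], [-1.01, 2.22], [0.06, 2.58], [-1.02, 4.17], [0.09, 2.62], [-3.14, 3.14]. Speed limits (rad/s): [2.57, 2.57, 3.14, 3.14, 3.14, 3.14].

## Interface

Orientations are given as a unit quaternion [w, x, y, z].
In Python, from plant import state, optics, ticket, nets gives the robot as it stands. The module is installed in compiled form; this text tells all that it offers.
- The arm moves only by the shell command python3 -m inch 'ROWS' [OPENING]. ROWS is JSON, a list of rows, each an object of numbers: "dx", "dy", "dz": the shift along the tool's x, y, z as a fraction of full scale; "rx", "ry", "rz": the turn, a rotation vector about the tool's x, y, z as a fraction of full scale. In form: [{"dx": .., "dy": .., "dz": .., "rx": .., "ry": .., "rz": ..}, ...]. A call has 1 to 5 rows; each row is the pose to reach, as a shift and turn from the pose commanded when the call began, along the tool's axes at that moment; what a row does not reach only later rows make up. Full scale, the value 1, is 0.8 m for a shift and 1.5 rad for a turn. A row lasts 1/10 s, in which the tool goes at most 50 mm and 8.59 degrees, less where a joint would pass 70% of its speed; a pose out of reach is approached as far as the arm can. A call with a number of a shift or a turn outside -1 to 1 is refused whole. A call with a gripper value outside its range is refused whole. OPENING is the opening, from -1 (shut) to 1 (fully open), set as the call begins (- or left out, the last holds). The fingers move at their own pace and stop on an object; the grip force is fixed at half the most. Time passes only in rows, so rows that repeat a pose let the fingers close. It gives the time, the measured TCP pose, the force, the opening and the grip force at its end, in the units of the state.
- state(): the state, without advancing time (a new reading comes with each control period).
- optics.grab_frame(name): name is "scene" or "top" or "wrist"; returns the picture (420x560x3 uint8, red, green, blue); there is no depth.
- optics.camera_info(name): a dict with "fx", "fy", "cx", "cy" (pixels), "k1" (the pictures are not rectified: a ray, as slopes to the right and down, at radius r is drawn at 1 + k1 r^2 times it, then the intrinsics apply), "R" (3x3) and "t" (3): a world point X has camera coordinates R X + t. Camera axes: x right, y down, z forward; pixel columns grow to the right and rows downward; lengths in m; the calibration is good to about 2 mm. A picture is of the moment at which its call begins: read the wrist's pose just before it. camera_info takes no time and is no camera call; for the wrist camera it gives the pose at the moment of the call.
- ticket.job_done(): hands the job in; it is judged then, once.
Trained networks look in the newest picture that a camera, given by its name, has taken for a name from the list of things; names that differ only in an ending like _2 or _b are one class to them, and where a whole thing is asked for, a point or a joint stands for the part that bears it (a point fixed in the world has none). Each returns a list of dicts, best first, with "confidence" (0 to 1); they miss things now and then, are a little off and sometimes report something else, mostly with a low value. They report only what shows in the picture. A call takes as long as a camera call. They do not tell look-alikes from the thing itself.
- nets.boxes_of(camera, name): "bbox" ([centre column, centre row, width, height] in pixels, round what is visible of it).
- nets.outline_of(camera, name): "pixels" (420x560 bool, what is visible of it) and "bbox" ([centre column, centre row, width, height] in pixels, round what is visible of it).
The state is a dict: "time": time; "joint_pos": joint angles; "joint_vel": joint speeds; "joint_efforts": joint torques, N m; "tool_pos": TCP position; "tool_rot": TCP orientation; "contact_force": force on the tool from outside, world axes, zero at the start; "ft_torque": the same for the moment, N m; "gripper_width": opening from 0.0 (shut) to 1.0 (fully open); "grasp_force": force on a finger pad.
Only numpy, scipy, OpenCV 4.12 (cv2) and the standard library are available. Lean on these libraries where they do the work, as an engineer would, in place of code of your own. Each camera call takes 0.05 s, during which the arm holds its last target. There are 200 camera calls.

## Working session

There is one attempt and no reset: what is moved stays moved. The work goes in short steps, Python scripts to look and compute and a shell command to move; the robot and the scene stay as the last step left them, time stands still between calls to the robot, and variables do not carry over. Pictures are saved under pics/ and viewed, at most 12 in all, crops included, and the job is handed in when it is done.

```bash
mkdir -p pics; cat > h.py <<'E'
import numpy as np, cv2
from plant import state, optics, ticket, nets
def px2w(cam,u,v,z,info=None):
    c=info or optics.camera_info(cam)
    xd,yd=(u-c["cx"])/c["fx"],(v-c["cy"])/c["fy"]
    x,y=xd,yd
    for _ in range(30):
        s=1+c["k1"]*(x*x+y*y); x,y=xd/s,yd/s
    R=np.array(c["R"]);t=np.array(c["t"])
    o=-R.T@t; d=R.T@np.array([x,y,1.])
    return o+d*(z-o[2])/d[2]
def w2px(cam,X,info=None):
    c=info or optics.camera_info(cam)
    p=np.array(c["R"])@np.array(X)+np.array(c["t"]); x,y=p[:2]/p[2]
    s=1+c["k1"]*(x*x+y*y); return np.array([c["fx"]*x*s+c["cx"],c["fy"]*y*s+c["cy"]])
def save(cam,name):
    im=optics.grab_frame(cam); cv2.imwrite("pics/"+name,im[:,:,::-1]); return im
E
python3 - <<'E'
from h import *
a=save("top","top1.png"); b=save("scene","scene1.png")
for n,z in [("flange",.013),("gauge",.02),("gasket_pack",.01),("plunger",.06),("kf_clamp",.01),("centering_ring",.008)]:
    for d in nets.boxes_of("top",n)[:3]:
        u,v=d["bbox"][:2]; print(n,np.round(d["bbox"]),round(d["confidence"],2),px2w("top",u,v,z).round(3))
print(state()); c=optics.camera_info("top");print(-np.array(c["R"]).T@np.array(c["t"]))
E
```

```text
flange [351. 240.  28.  23.] 0.97 [ 0.457 -0.194  0.013]
flange [342. 282.  27.  25.] 0.75 [ 0.346 -0.17   0.013]
flange [283. 176.  50.  31.] 0.49 [ 0.627 -0.012  0.013]
gauge [283. 179.  53.  41.] 0.79 [ 0.617 -0.012  0.02 ]
gauge [405. 154.  36.  59.] 0.73 [ 0.691 -0.336  0.02 ]
gasket_pack [204. 246.  17.  10.] 0.6 [0.434 0.195 0.01 ]
plunger [285. 179.   9.   6.] 0.61 [ 0.611 -0.016  0.06 ]
plunger [405. 154.  38.  58.] 0.51 [ 0.683 -0.328  0.06 ]
kf_clamp [334. 175.  29.  19.] 0.66 [ 0.631 -0.148  0.01 ]
centering_ring [243. 173.  14.  18.] 0.59 [0.633 0.096 0.008]
{'time': 0.4, 'joint_pos': array([ 9.84046775e-01,  5.27908934e-02,  1.61309569e+00, -1.67560183e-06,
        1.47601873e+00, -1.18990202e-01]), 'joint_vel': array([-0.00011623, -0.00023994, -0.00060438,  0.00127659, -0.00059363,
       -0.00123213]), 'joint_efforts': array([ 1.28639131e-04, -3.93048656e+01, -3.69812715e+01, -5.28077720e-06,
        2.42861563e-03,  2.74309919e-06]), 'tool_pos': array([0.28173863, 0.55777458, 0.23113015]), 'tool_rot': array([-5.32432049e-05,  2.31753227e-01,  9.72774597e-01, -1.46984307e-04]), 'contact_force': array([ 0.13083436, -0.21658503,  0.32486323]), 'ft_torque': array([ 0.03127954, -0.01746661,  0.00560886]), 'grasp_force': 0.0, 'gripper_width': 1.0032605866422837}
[0.38424135 0.01764678 1.40045063]
```

View pics/top1.png

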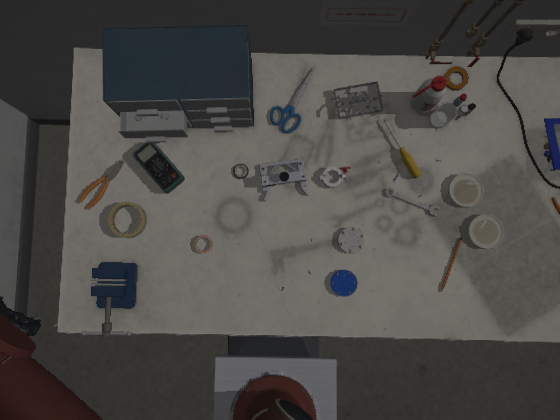

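View pics/scene1.png

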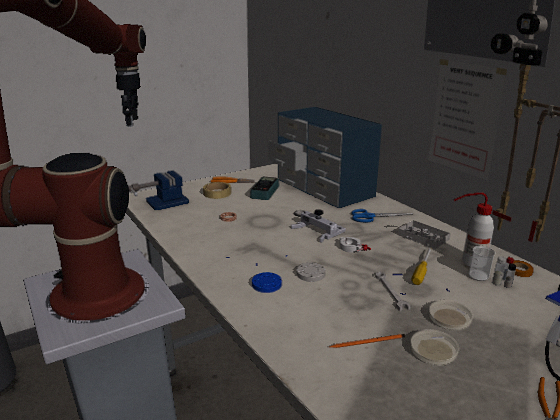

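The flange candidates in the top view are the silver disc at (350,240) and the blue look-alike at (343,283). The copper pack is at (202,244). The gauge at (284,176) has its cap at (284,177). I choose the silver disc with bolt holes and will check it up close with the wrist camera.

```bash
cat >> h.py <<'E'
from scipy.spatial.transform import Rotation as Ro
def go(x,y,z,yaw):
    """print row values to reach TCP x,y,z, tool down with tool x axis at world angle yaw (deg)"""
    s=state(); q=s["tool_rot"]; R=Ro.from_quat([q[1],q[2],q[3],q[0]])
    a=np.radians(yaw); T=Ro.from_matrix(np.array([[np.cos(a),np.sin(a),0],[np.sin(a),-np.cos(a),0],[0,0,-1]]))
    d=R.inv().apply(np.array([x,y,z])-s["tool_pos"]); r=(R.inv()*T).as_rotvec()
    print("shift",(d/.8).round(4),"turn",(r/1.5).round(4),"rows>=",round(np.linalg.norm(d)/.05,1),round(np.degrees(np.linalg.norm(r))/8.59,1),"t",s["time"])
E
python3 -m inch '[{"dx":-0.57,"dy":-0.634,"dz":-0.125,"rz":0.86},{"dx":-0.57,"dy":-0.634,"dz":-0.125,"rz":0.86},{"dx":-0.57,"dy":-0.634,"dz":-0.125,"rz":0.86},{"dx":-0.57,"dy":-0.634,"dz":-0.125,"rz":0.86},{"dx":-0.57,"dy":-0.634,"dz":-0.125,"rz":0.86}]'
python3 -c "
from h import *
go(.46,-.1,.33,79)"
```

```text
shift [-0.5696 -0.6335 -0.1234] turn [-2.000e-04  1.000e-04  8.633e-01] rows>= 13.8 8.6 t 0.4validation failed for argument at $[0]...
```

```bash
python3 -m inch '[{"dx":-0.57,"dy":-0.634,"dz":-0.125,"rx":0,"ry":0,"rz":0.86},{"dx":-0.57,"dy":-0.634,"dz":-0.125,"rx":0,"ry":0,"rz":0.86},{"dx":-0.57,"dy":-0.634,"dz":-0.125,"rx":0,"ry":0,"rz":0.86},{"dx":-0.57,"dy":-0.634,"dz":-0.125,"rx":0,"ry":0,"rz":0.86},{"dx":-0.57,"dy":-0.634,"dz":-0.125,"rx":0,"ry":0,"rz":0.86}]'
python3 -c "
from h import *
go(.46,-.1,.33,79)"
```

```text
time: 0.9
tool_pos: [0.3465, 0.3173, 0.2679]
tool_rot: [0.0, 0.574, 0.819, 0.0]
contact_force: [0.7, 0.1, -0.4]
gripper_width: 1.001
grasp_force: 0.0
shift [-0.5388 -0.0443 -0.0776] turn [ 4.000e-04 -1.000e-04  3.597e-01] rows>= 8.7 3.6 t 0.9
```

```bash
python3 -m inch '[{"dx":-0.539,"dy":-0.044,"dz":-0.078,"rx":0,"ry":0,"rz":0.36},{"dx":-0.539,"dy":-0.044,"dz":-0.078,"rx":0,"ry":0,"rz":0.36},{"dx":-0.539,"dy":-0.044,"dz":-0.078,"rx":0,"ry":0,"rz":0.36},{"dx":-0.539,"dy":-0.044,"dz":-0.078,"rx":0,"ry":0,"rz":0.36},{"dx":-0.539,"dy":-0.044,"dz":-0.078,"rx":0,"ry":0,"rz":0.36}]' 0
python3 -c "
from h import *
go(.46,-.1,.33,79)"
```

```text
time: 1.4
tool_pos: [0.4129, 0.0788, 0.3039]
tool_rot: [0.0, 0.77, 0.638, 0.001]
contact_force: [1.2, 0.1, 0.2]
gripper_width: 0.499
grasp_force: 0.0
shift [-0.2085  0.0997 -0.0325] turn [ 0.001  -0.0003  0.0025] rows>= 3.7 0.0 t 1.4
```

```bash
python3 -m inch '[{"dx":-0.208,"dy":0.1,"dz":-0.033,"rx":0,"ry":0,"rz":0},{"dx":-0.208,"dy":0.1,"dz":-0.033,"rx":0,"ry":0,"rz":0},{"dx":-0.208,"dy":0.1,"dz":-0.033,"rx":0,"ry":0,"rz":0},{"dx":-0.208,"dy":0.1,"dz":-0.033,"rx":0,"ry":0,"rz":0},{"dx":-0.208,"dy":0.1,"dz":-0.033,"rx":0,"ry":0,"rz":0}]'
python3 - <<'E'
from h import *
save("wrist","w1.png")
c=optics.camera_info("wrist"); R=np.array(c["R"]); print("cam at",(-R.T@np.array(c["t"])).round(3),"fwd",R[2].round(2))
for n,z in [("flange",.013),("gauge",.02),("plunger",.06),("kf_clamp",.01),("gasket_pack",.01)]:
    for d in nets.boxes_of("wrist",n)[:2]:
        u,v=d["bbox"][:2]; print(n,np.round(d["bbox"]),round(d["confidence"],2),px2w("wrist",u,v,z,c).round(4))
E
```

```text
time: 1.9
tool_pos: [0.4611, -0.1013, 0.3302]
tool_rot: [0.001, 0.772, 0.636, -0.0]
contact_force: [0.2, 1.3, 0.9]
gripper_width: 0.5
grasp_force: 0.0
cam at [ 0.474 -0.035  0.473] fwd [-0.05 -0.26 -0.97]
flange [288. 227.  42.  46.] 0.92 [ 0.4626 -0.1883  0.013 ]
flange [219. 231.  41.  42.] 0.75 [ 0.3494 -0.1729  0.013 ]
gauge [370.  96.  91. 105.] 0.79 [ 0.614  -0.0111  0.02  ]
plunger [383.  92.  21.  20.] 0.67 [ 0.6196 -0.012   0.06  ]
kf_clamp [388. 183.  38.  49.] 0.9 [ 0.6316 -0.1457  0.01  ]
gasket_pack [368.  95.  90. 106.] 0.33 [ 0.615  -0.0093  0.01  ]
```

View pics/w1.png

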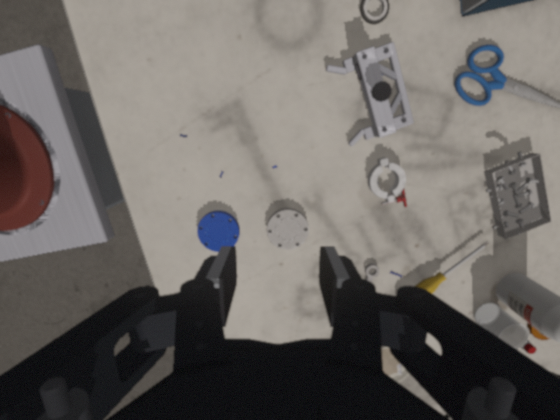

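The silver disc with bolt holes is at (288,229), so that is the flange. The blue look-alike is at (218,231). The gauge cap is at (381,91), with guide plates opening to the left. I'll zoom in on the gauge to get its yaw.

```bash
python3 - <<'E'
import cv2
a=cv2.imread("pics/w1.png")
cv2.imwrite("pics/w1g.png",cv2.resize(a[30:155,310:430],None,fx=4.6,fy=4.6,interpolation=cv2.INTER_CUBIC))
E
```

```text
(no output)
```

View pics/w1g.png

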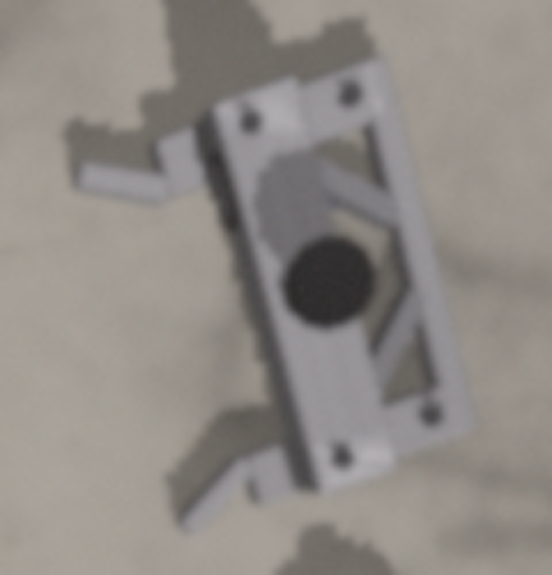

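```bash
python3 - <<'E'
from h import *
f=lambda x,y,z: px2w("wrist",310+x/4.6-.4,30+y/4.6-.4,z)
for n,p,q,z in [("beam",(215,108),(313,488),.038),("base",(384,62),(470,425),.012),("bolts",(350,94),(431,412),.012),("bolts2",(250,121),(343,456),.014)]:
    A,B=f(*p,z),f(*q,z); d=A-B
    print(n,A.round(4),B.round(4),"mid",((A+B)/2).round(4),"len",np.linalg.norm(d).round(4),"gauge yaw deg",np.degrees(np.arctan2(-d[0],d[1])).round(2))
print("cap",f(328,282,.06).round(4), "fl",px2w("wrist",288,228,.013).round(4))
E
```

```text
beam [0.5962 0.0491 0.038 ] [ 0.6131 -0.0644  0.038 ] mid [ 0.6047 -0.0077  0.038 ] len 0.1148 gauge yaw deg 8.44
base [0.6571 0.0581 0.012 ] [ 0.6748 -0.0554  0.012 ] mid [0.6659 0.0013 0.012 ] len 0.1149 gauge yaw deg 8.83
bolts [0.6457 0.0507 0.012 ] [ 0.6623 -0.0491  0.012 ] mid [0.654  0.0008 0.012 ] len 0.1012 gauge yaw deg 9.47
bolts2 [0.6133 0.048  0.014 ] [ 0.6316 -0.0578  0.014 ] mid [ 0.6225 -0.0049  0.014 ] len 0.1074 gauge yaw deg 9.82
cap [ 0.6163 -0.0062  0.06  ] fl [ 0.4619 -0.1862  0.013 ]
```

```bash
python3 -c "
from h import *
go(.448,-.252,.03,78.2)"
```

```text
shift [-0.1941  0.0206  0.3744] turn [-0.     -0.0002  0.014 ] rows>= 6.8 0.1 t 2.2
```

```bash
python3 -m inch '[{"dx":-0.194,"dy":0.02,"dz":0.25,"rx":0,"ry":0,"rz":0.014},{"dx":-0.194,"dy":0.02,"dz":0.25,"rx":0,"ry":0,"rz":0.014},{"dx":-0.194,"dy":0.02,"dz":0.25,"rx":0,"ry":0,"rz":0.014},{"dx":-0.194,"dy":0.02,"dz":0.25,"rx":0,"ry":0,"rz":0.014},{"dx":-0.194,"dy":0.02,"dz":0.25,"rx":0,"ry":0,"rz":0.014}]' 0
python3 -c "
from h import *
save('wrist','w2.png')
d=nets.outline_of('wrist','flange')
for e in d[:3]: print(e['bbox'],e['confidence'],px2w('wrist',*e['bbox'][:2],.013))
go(.448,-.252,.004,78.2)"
```

```text
time: 2.7
tool_pos: [0.4476, -0.2508, 0.1314]
tool_rot: [0.001, 0.776, 0.631, 0.0]
contact_force: [0.9, 0.2, -0.3]
gripper_width: 0.499
grasp_force: 0.0
[279.9, 141.0, 81.5, 81.0] 0.71 [ 0.4573002  -0.19349412  0.013     ]
[150.7, 145.6, 79.4, 83.2] 0.55 [ 0.34827362 -0.17392053  0.013     ]
shift [-0.0024  0.0073  0.1521] turn [-0.0072 -0.0029 -0.0024] rows>= 2.4 0.1 t 2.8
```

View pics/w2.png

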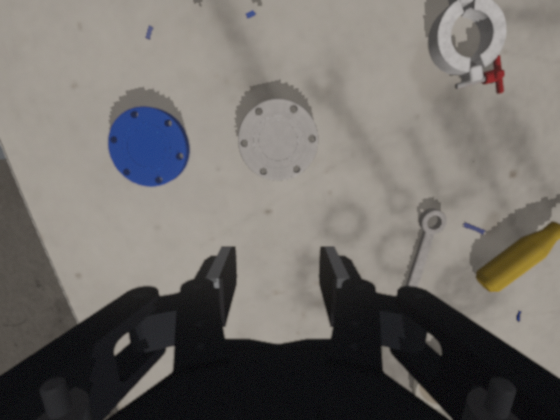

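The flange fills (240–318, 100–181), centred between the fingers. The blue look-alike at (150,146) is well clear, so I'm descending behind the flange.

```bash
python3 -m inch '[{"dx":-0.003,"dy":0.005,"dz":0.06,"rx":-0.007,"ry":-0.003,"rz":0},{"dx":-0.003,"dy":0.005,"dz":0.12,"rx":-0.007,"ry":-0.003,"rz":0},{"dx":-0.003,"dy":0.005,"dz":0.155,"rx":-0.007,"ry":-0.003,"rz":0},{"dx":-0.003,"dy":0.005,"dz":0.155,"rx":-0.007,"ry":-0.003,"rz":0},{"dx":-0.003,"dy":0.005,"dz":0.155,"rx":-0.007,"ry":-0.003,"rz":0}]' 0
python3 -c "
from h import *
p=np.array([.496,-.025]); a=np.radians(78.2); p=p-.0395*np.array([np.cos(a),np.sin(a)])
go(*p,.003,78.2)"
```

```text
time: 3.3
tool_pos: [0.452, -0.2536, 0.0099]
tool_rot: [0.006, 0.776, 0.63, 0.002]
contact_force: [0.0, -0.6, 0.4]
gripper_width: 0.501
grasp_force: 0.0
shift [ 0.2416 -0.0048  0.0073] turn [ 0.0078  0.0033 -0.0003] rows>= 3.9 0.1 t 3.3
```

```bash
python3 -m inch '[{"dx":0.01,"dy":0,"dz":0.007,"rx":0.008,"ry":0.003,"rz":0},{"dx":0.02,"dy":0,"dz":0.007,"rx":0.008,"ry":0.003,"rz":0},{"dx":0.035,"dy":-0.001,"dz":0.007,"rx":0.008,"ry":0.003,"rz":0},{"dx":0.05,"dy":-0.001,"dz":0.007,"rx":0.008,"ry":0.003,"rz":0},{"dx":0.07,"dy":-0.002,"dz":0.007,"rx":0.008,"ry":0.003,"rz":0}]'
python3 -c "
from h import *
save('wrist','w3.png')
d=nets.outline_of('wrist','flange')
for e in d[:3]: print(e['bbox'],e['confidence'],px2w('wrist',*e['bbox'][:2],.013))
p=np.array([.496,-.025]); a=np.radians(78.2); p=p-.0395*np.array([np.cos(a),np.sin(a)])
go(*p,.003,78.2)"
```

```text
time: 3.8
tool_pos: [0.4622, -0.1989, 0.0039]
tool_rot: [0.001, 0.777, 0.63, -0.0]
contact_force: [-0.5, -4.2, 2.8]
gripper_width: 0.501
grasp_force: 2.0
[280.1, 189.9, 155.2, 146.8] 0.77 [ 0.47111618 -0.15840472  0.013     ]
[63.1, 262.5, 122.9, 131.4] 0.76 [ 0.35740647 -0.17220836  0.013     ]
shift [ 1.695e-01 -1.400e-03 -1.000e-04] turn [-0.001  -0.0009 -0.0002] rows>= 2.7 0.0 t 3.9
```

View pics/w3.png

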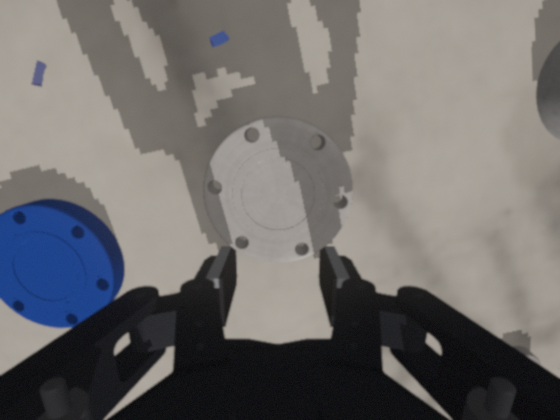

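The flange at (278,190) sits in both fingertips and stays flat. The blue disc at (62,262) is clear, so I'm continuing the push.

```bash
python3 -m inch '[{"dx":0.02,"dy":0,"dz":0,"rx":0,"ry":0,"rz":0},{"dx":0.04,"dy":0,"dz":0,"rx":0,"ry":0,"rz":0},{"dx":0.06,"dy":0,"dz":0,"rx":0,"ry":0,"rz":0},{"dx":0.08,"dy":0,"dz":0,"rx":0,"ry":0,"rz":0},{"dx":0.1,"dy":-0.001,"dz":0,"rx":0,"ry":0,"rz":0}]'
python3 -m inch '[{"dx":0.02,"dy":0,"dz":0,"rx":0,"ry":0,"rz":0},{"dx":0.04,"dy":0,"dz":0,"rx":0,"ry":0,"rz":0},{"dx":0.055,"dy":0,"dz":0,"rx":0,"ry":0,"rz":0},{"dx":0.062,"dy":0,"dz":0,"rx":0,"ry":0,"rz":0},{"dx":0.067,"dy":0,"dz":0,"rx":0,"ry":0,"rz":0}]'
python3 -c "
from h import *
optics.grab_frame('wrist')
d=nets.outline_of('wrist','flange')
for e in d[:3]: print(e['bbox'],e['confidence'],px2w('wrist',*e['bbox'][:2],.013))
go(.39,-.05,.1,8.8)"
```

```text
time: 4.4
tool_pos: [0.4768, -0.12, 0.0026]
tool_rot: [-0.001, 0.777, 0.63, -0.001]
contact_force: [-0.7, -2.0, 0.8]
gripper_width: 0.501
grasp_force: 1.2
time: 4.9
tool_pos: [0.4878, -0.0678, 0.0026]
tool_rot: [-0.001, 0.777, 0.63, -0.001]
contact_force: [-0.4, -2.2, 1.2]
gripper_width: 0.501
grasp_force: 1.2
[276.9, 190.3, 154.2, 145.2] 0.88 [ 0.4961974  -0.02923219  0.013     ]
[118.5, 410.1, 4.5, 9.1] 0.53 [ 0.3775514  -0.13874333  0.013     ]
[474.5, 127.6, 166.3, 253.0] 0.35 [ 0.58713265 -0.01945963  0.013     ]
shift [-0.0036 -0.1244 -0.1216] turn [-1.300e-03  4.000e-04  8.062e-01] rows>= 2.8 8.1 t 5.0
```

```bash
python3 -m inch '[{"dx":-0.03,"dy":0,"dz":0,"rx":0,"ry":0,"rz":0},{"dx":-0.05,"dy":0,"dz":-0.03,"rx":0,"ry":0,"rz":0},{"dx":-0.05,"dy":0,"dz":-0.09,"rx":0,"ry":0,"rz":0},{"dx":-0.05,"dy":0,"dz":-0.15,"rx":0,"ry":0,"rz":0},{"dx":-0.05,"dy":-0.05,"dz":-0.2,"rx":0,"ry":0,"rz":0.1}]'
python3 -c "
from h import *
go(.405,-.042,.20,8.8)"
```

```text
time: 5.5
tool_pos: [0.4476, -0.1011, 0.162]
tool_rot: [0.001, 0.823, 0.568, 0.001]
contact_force: [0.4, 0.1, 0.7]
gripper_width: 0.498
grasp_force: 0.0
shift [ 0.0503 -0.0759 -0.0476] turn [ 0.0016 -0.0016  0.7031] rows>= 1.6 7.0 t 5.5
```

```bash
python3 -m inch '[{"dx":0.05,"dy":-0.076,"dz":-0.048,"rx":0,"ry":0,"rz":0.7},{"dx":0.05,"dy":-0.076,"dz":-0.048,"rx":0,"ry":0,"rz":0.7},{"dx":0.05,"dy":-0.076,"dz":-0.048,"rx":0,"ry":0,"rz":0.7},{"dx":0.05,"dy":-0.076,"dz":-0.048,"rx":0,"ry":0,"rz":0.7},{"dx":0.05,"dy":-0.076,"dz":-0.048,"rx":0,"ry":0,"rz":0.7}]'
python3 -c "
from h import *
go(.405,-.042,.20,8.8)"
```

```text
time: 6.0
tool_pos: [0.4021, -0.0409, 0.1965]
tool_rot: [-0.001, 0.974, 0.226, -0.0]
contact_force: [0.1, -0.1, 0.1]
gripper_width: 0.503
grasp_force: 0.0
shift [ 0.0027  0.0029 -0.0044] turn [-0.001   0.0004  0.202 ] rows>= 0.1 2.0 t 6.0
```

```bash
python3 -m inch '[{"dx":0,"dy":0,"dz":0,"rx":0,"ry":0,"rz":0.2},{"dx":0,"dy":0,"dz":0,"rx":0,"ry":0,"rz":0.2},{"dx":0,"dy":0,"dz":0,"rx":0,"ry":0,"rz":0.2},{"dx":0,"dy":0,"dz":0,"rx":0,"ry":0,"rz":0.2}]'
python3 -c "
from h import *
save('wrist','w4.png')
for e in nets.outline_of('wrist','flange')[:2]: print(e['bbox'],e['confidence'],px2w('wrist',*e['bbox'][:2],.013))
for e in nets.boxes_of('wrist','plunger_top')[:2]: print(e['bbox'],e['confidence'],px2w('wrist',*e['bbox'][:2],.058))
s=state();print(s['tool_pos'],s['joint_pos'])
"
```

```text
time: 6.4
tool_pos: [0.4022, -0.0412, 0.1963]
tool_rot: [-0.001, 0.997, 0.083, -0.001]
contact_force: [0.4, 0.7, 0.2]
gripper_width: 0.503
grasp_force: 0.0
[284.4, 104.9, 67.2, 72.0] 0.96 [ 0.49474692 -0.03358376  0.013     ]
[381.8, 252.2, 57.1, 55.1] 0.6 [ 0.35024853 -0.17669156  0.013     ]
[284.5, 16.1, 123.8, 26.8] 0.32 [ 0.5622915  -0.02111421  0.058     ]
[ 0.40227564 -0.04121762  0.19641628] [-2.86706318e-01 -4.99038018e-01  2.13710647e+00  9.39784774e-05
  1.50534645e+00  1.11985544e+00]
```

View pics/w4.png

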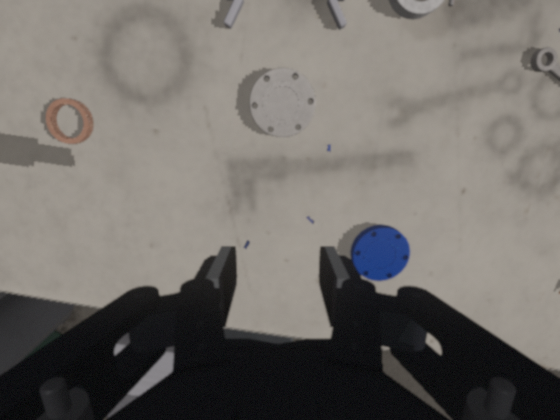

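The flange is at (282,104), and the guide plate tips are at (229,25) and (341,25). The entry's midpoint column of 285 is nearly in line with the flange.

```bash
python3 -c "
from h import *
A=px2w('wrist',229,25,.012);B=px2w('wrist',341,25,.012);d=A-B
print(A,B,(A+B)/2,np.linalg.norm(d),np.degrees(np.arctan2(-d[0],d[1])))
print(px2w('wrist',282,103,.013), px2w('wrist',280,210,.0))
a=np.radians(8.8);go(.495-.064*np.cos(a),-.031-.064*np.sin(a),.004,8.8)
"
```

```text
[0.56093201 0.03356417 0.012     ] [ 0.57933258 -0.07627967  0.012     ] [ 0.57013229 -0.02135775  0.012     ] 0.11137436145988754 9.509645390124943
[ 0.49625675 -0.03084503  0.013     ] [ 0.37829248 -0.04872114  0.        ]
shift [0.0368 0.0057 0.2405] turn [-0.0006  0.0011  0.0071] rows>= 3.9 0.1 t 6.55
```

```bash
python3 -m inch '[{"dx":0.037,"dy":0.007,"dz":0.06,"rx":0,"ry":0,"rz":0.004},{"dx":0.037,"dy":0.007,"dz":0.12,"rx":0,"ry":0,"rz":0.004},{"dx":0.037,"dy":0.007,"dz":0.18,"rx":0,"ry":0,"rz":0.004},{"dx":0.037,"dy":0.007,"dz":0.24,"rx":0,"ry":0,"rz":0.004},{"dx":0.037,"dy":0.007,"dz":0.24,"rx":0,"ry":0,"rz":0.004}]' 0
python3 -m inch '[{"dx":0.01,"dy":0,"dz":0,"rx":0,"ry":0,"rz":0},{"dx":0.02,"dy":0,"dz":0,"rx":0,"ry":0,"rz":0},{"dx":0.03,"dy":0,"dz":0,"rx":0,"ry":0,"rz":0},{"dx":0.045,"dy":0,"dz":0,"rx":0,"ry":0,"rz":0},{"dx":0.06,"dy":0,"dz":0,"rx":0,"ry":0,"rz":0}]'
python3 -c "
from h import *
save('wrist','w5.png')
for e in nets.outline_of('wrist','flange')[:2]: print(e['bbox'],e['confidence'],px2w('wrist',*e['bbox'][:2],.013))
s=state();print(s['tool_pos'],s['contact_force'])
go(.617-.04,-.0135-.0065,.003,9)
"
```

```text
time: 7.05
tool_pos: [0.4313, -0.0417, 0.0013]
tool_rot: [-0.001, 0.997, 0.079, -0.003]
contact_force: [0.4, -0.9, 1.3]
gripper_width: 0.499
grasp_force: 0.0
time: 7.55
tool_pos: [0.4803, -0.0342, 0.0047]
tool_rot: [-0.0, 0.997, 0.078, -0.001]
contact_force: [-2.9, 0.2, 1.6]
gripper_width: 0.505
grasp_force: 1.4
[280.2, 191.2, 146.8, 143.5] 0.59 [ 0.52069663 -0.029925    0.013     ]
[279.5, 39.4, 290.0, 78.7] 0.58 [ 0.58403177 -0.01939376  0.013     ]
[ 0.48190028 -0.03433549  0.00521822] [0.65501086 0.65593884 0.20446129]
shift [0.1202 0.0009 0.0029] turn [ 0.0001 -0.0008  0.0002] rows>= 1.9 0.0 t 7.65
```

View pics/w5.png

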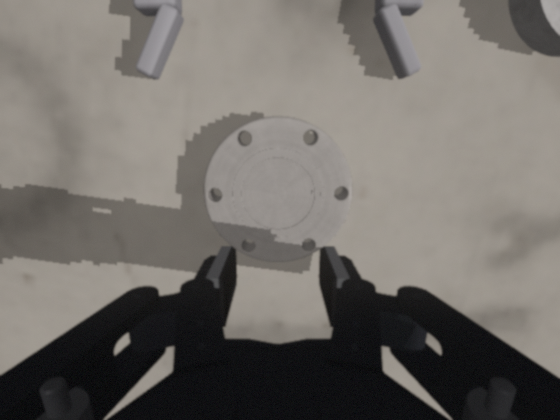

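The flange is at (279,190) and the guide tips are at (150,74) and (408,73). It is centred and square, so I'm pushing straight in.

```bash
python3 -m inch '[{"dx":0.015,"dy":0,"dz":0.002,"rx":0,"ry":0,"rz":0},{"dx":0.03,"dy":0,"dz":0.002,"rx":0,"ry":0,"rz":0},{"dx":0.045,"dy":0,"dz":0.002,"rx":0,"ry":0,"rz":0},{"dx":0.06,"dy":0,"dz":0.002,"rx":0,"ry":0,"rz":0},{"dx":0.075,"dy":0,"dz":0.002,"rx":0,"ry":0,"rz":0}]'
python3 -m inch '[{"dx":0.006,"dy":0,"dz":0,"rx":0,"ry":0,"rz":0},{"dx":0.012,"dy":0,"dz":0,"rx":0,"ry":0,"rz":0},{"dx":0.018,"dy":0,"dz":0,"rx":0,"ry":0,"rz":0},{"dx":0.024,"dy":0,"dz":0,"rx":0,"ry":0,"rz":0},{"dx":0.03,"dy":0,"dz":0,"rx":0,"ry":0,"rz":0}]'
python3 -c "
from h import *
save('wrist','w6.png')
for e in nets.boxes_of('wrist','plunger_top')[:2]: print(e['bbox'],e['confidence'],px2w('wrist',*e['bbox'][:2],.058))
"
```

```text
time: 8.15
tool_pos: [0.5396, -0.0249, 0.0028]
tool_rot: [-0.0, 0.997, 0.078, -0.001]
contact_force: [-3.4, -1.2, 1.6]
gripper_width: 0.5
grasp_force: 3.0
time: 8.65
tool_pos: [0.5627, -0.0213, 0.0027]
tool_rot: [-0.0, 0.997, 0.078, -0.001]
contact_force: [-3.1, -0.4, 1.5]
gripper_width: 0.506
grasp_force: 2.2
[278.8, 159.2, 85.1, 90.0] 0.69 [ 0.62104322 -0.01293511  0.058     ]
[279.6, 140.5, 334.6, 233.7] 0.47 [ 0.62639843 -0.01231427  0.058     ]
```

View pics/w6.png

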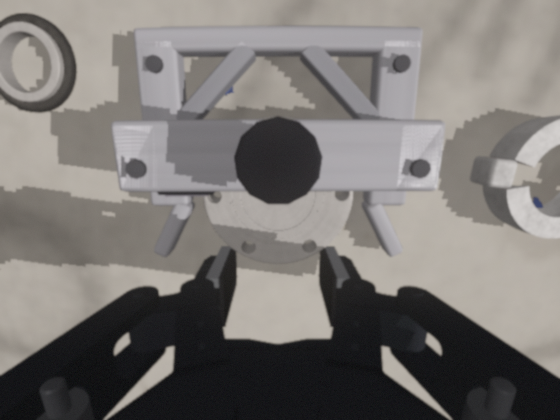

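The flange is under the beam at (279,195). The cap is at (278,160), about (0.621,-0.013). About 16 mm remain, so I'm pushing slowly and watching the force.

```bash
python3 -m inch '[{"dx":0.003,"dy":0,"dz":0,"rx":0,"ry":0,"rz":0},{"dx":0.006,"dy":0,"dz":0,"rx":0,"ry":0,"rz":0},{"dx":0.009,"dy":0,"dz":0,"rx":0,"ry":0,"rz":0},{"dx":0.012,"dy":0,"dz":0,"rx":0,"ry":0,"rz":0}]'
python3 -m inch '[{"dx":0.002,"dy":0,"dz":0,"rx":0,"ry":0,"rz":0},{"dx":0.004,"dy":0,"dz":0,"rx":0,"ry":0,"rz":0}]'
```

```text
time: 9.15
tool_pos: [0.5721, -0.0197, 0.0027]
tool_rot: [-0.0, 0.997, 0.078, -0.001]
contact_force: [-3.1, -1.0, 1.6]
gripper_width: 0.5
grasp_force: 1.9
time: 9.35
tool_pos: [0.5753, -0.0193, 0.0027]
tool_rot: [-0.0, 0.997, 0.078, -0.001]
contact_force: [-3.3, -0.4, 2.0]
gripper_width: 0.5
grasp_force: 1.9
```

```bash
python3 -m inch '[{"dx":0.002,"dy":0,"dz":0,"rx":0,"ry":0,"rz":0},{"dx":0.004,"dy":0,"dz":0,"rx":0,"ry":0,"rz":0}]'
```

```text
time: 9.55
tool_pos: [0.5784, -0.0187, 0.0027]
tool_rot: [-0.0, 0.997, 0.078, -0.001]
contact_force: [-3.3, 0.3, 2.7]
gripper_width: 0.499
grasp_force: 1.9
```

```bash
python3 -m inch '[{"dx":0.002,"dy":0,"dz":0,"rx":0,"ry":0,"rz":0},{"dx":0.003,"dy":0,"dz":0,"rx":0,"ry":0,"rz":0}]'; python3 -m inch '[{"dx":0.001,"dy":0,"dz":0,"rx":0,"ry":0,"rz":0},{"dx":0.001,"dy":0,"dz":0,"rx":0,"ry":0,"rz":0}]'
```

```text
time: 9.75
tool_pos: [0.5809, -0.0184, 0.0027]
tool_rot: [-0.0, 0.997, 0.078, -0.001]
contact_force: [-3.1, 0.1, 1.9]
gripper_width: 0.502
grasp_force: 1.9
time: 9.95
tool_pos: [0.5817, -0.0183, 0.0027]
tool_rot: [-0.0, 0.997, 0.078, -0.001]
contact_force: [-2.7, -1.1, 1.8]
gripper_width: 0.496
grasp_force: 1.7
```

```bash
python3 -m inch '[{"dx":0.001,"dy":0,"dz":0,"rx":0,"ry":0,"rz":0},{"dx":0.002,"dy":0,"dz":0,"rx":0,"ry":0,"rz":0}]'; python3 -m inch '[{"dx":0.001,"dy":0,"dz":0,"rx":0,"ry":0,"rz":0},{"dx":0.002,"dy":0,"dz":0,"rx":0,"ry":0,"rz":0}]'
```

```text
time: 10.15
tool_pos: [0.5825, -0.0181, 0.0026]
tool_rot: [-0.0, 0.997, 0.078, -0.002]
contact_force: [-6.2, -0.8, 4.7]
gripper_width: 0.499
grasp_force: 3.2
time: 10.35
tool_pos: [0.5829, -0.018, 0.0024]
tool_rot: [-0.0, 0.997, 0.079, -0.003]
contact_force: [-10.0, -1.6, 6.8]
gripper_width: 0.5
grasp_force: 5.4
```

```bash
python3 -m inch '[{"dx":0.001,"dy":0,"dz":0,"rx":0,"ry":0,"rz":0},{"dx":0.002,"dy":0,"dz":0,"rx":0,"ry":0,"rz":0},{"dx":0.002,"dy":0,"dz":0,"rx":0,"ry":0,"rz":0}]'
python3 -m inch '[{"dx":-0.006,"dy":0,"dz":0,"rx":0,"ry":0,"rz":0},{"dx":-0.012,"dy":0,"dz":0,"rx":0,"ry":0,"rz":0},{"dx":-0.03,"dy":0,"dz":0,"rx":0,"ry":0,"rz":0},{"dx":-0.04,"dy":0,"dz":0,"rx":0,"ry":0,"rz":0},{"dx":-0.04,"dy":0,"dz":-0.02,"rx":0,"ry":0,"rz":0}]'
python3 -c "
from h import *
save('wrist','w7.png')
for e in nets.boxes_of('wrist','plunger_top')[:2]: print(e['bbox'],e['confidence'],px2w('wrist',*e['bbox'][:2],.06))
for e in nets.boxes_of('wrist','flange')[:2]: print(e['bbox'],e['confidence'])
"
```

```text
time: 10.65
tool_pos: [0.5832, -0.018, 0.0022]
tool_rot: [-0.0, 0.997, 0.079, -0.005]
contact_force: [-13.2, -3.0, 9.1]
gripper_width: 0.503
grasp_force: 7.6
time: 11.15
tool_pos: [0.5518, -0.0221, 0.0166]
tool_rot: [-0.001, 0.997, 0.078, -0.003]
contact_force: [-1.1, -0.2, -0.1]
gripper_width: 0.502
grasp_force: 0.0
[280.1, 123.1, 76.5, 80.8] 0.94 [ 0.62518549 -0.01341327  0.06      ]
[278.9, 121.3, 131.7, 152.4] 0.75
```

View pics/w7.png

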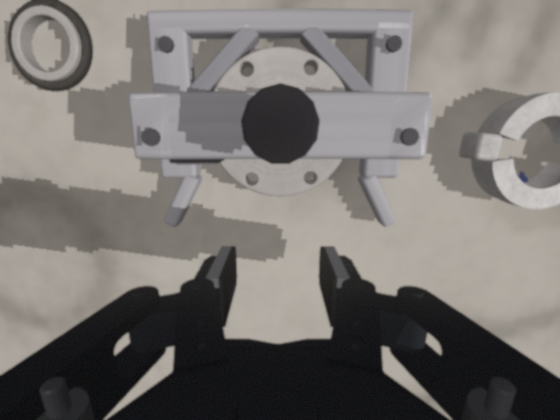

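The flange touches both V faces, with its rim at (280,48–196), and the cap is at (280,123) above its centre. Next I raise the arm, shut the fingers and go above the cap.

```bash
python3 -m inch '[{"dx":0,"dy":0,"dz":-0.06,"rx":0,"ry":0,"rz":0},{"dx":0,"dy":0,"dz":-0.1,"rx":0,"ry":0,"rz":0},{"dx":0,"dy":0,"dz":-0.1,"rx":0,"ry":0,"rz":0},{"dx":0,"dy":0,"dz":-0.1,"rx":0,"ry":0,"rz":0}]' -1
python3 -c "
from h import *
go(.623,-.0125,.069,9)"
```

```text
time: 11.7
tool_pos: [0.5561, -0.0226, 0.1003]
tool_rot: [0.0, 0.997, 0.078, 0.001]
contact_force: [-0.3, -0.1, -0.3]
gripper_width: -0.003
grasp_force: 0.0
shift [0.0844 0.0005 0.0393] turn [ 0.0003 -0.0012 -0.0001] rows>= 1.5 0.0 t 11.7
```

```bash
python3 -m inch '[{"dx":0.04,"dy":0,"dz":0,"rx":0,"ry":0,"rz":0},{"dx":0.084,"dy":0,"dz":0,"rx":0,"ry":0,"rz":0},{"dx":0.084,"dy":0,"dz":0.039,"rx":0,"ry":0,"rz":0},{"dx":0.084,"dy":0,"dz":0.039,"rx":0,"ry":0,"rz":0},{"dx":0.084,"dy":0,"dz":0.039,"rx":0,"ry":0,"rz":0}]'
python3 -c "
from h import *
save('wrist','w8.png')
go(.623,-.0125,.060,9)
print(w2px('wrist',state()['tool_pos']))"
```

```text
time: 12.2
tool_pos: [0.619, -0.0118, 0.0648]
tool_rot: [-0.001, 0.997, 0.078, -0.003]
contact_force: [-0.0, 0.2, -0.2]
gripper_width: -0.0
grasp_force: 0.0
shift [0.0036 0.0013 0.008 ] turn [-0.0009  0.0026 -0.0002] rows>= 0.1 0.0 t 12.25
[276.50702182 261.26656162]
```

View pics/w8.png

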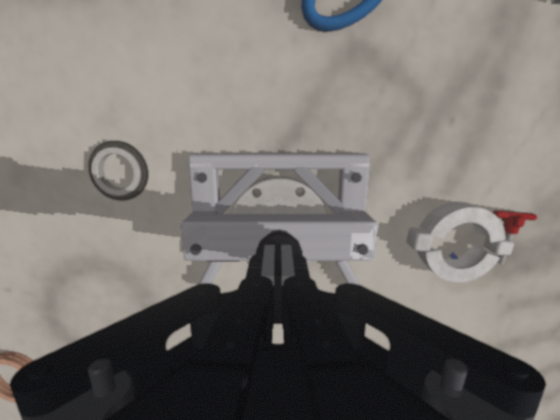

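The fingertips at (277,258) are over the cap, whose far edge shows at (279,232). I'm pressing in small steps.

```bash
python3 -m inch '[{"dx":0.002,"dy":0,"dz":0.003,"rx":0,"ry":0,"rz":0},{"dx":0.002,"dy":0,"dz":0.006,"rx":0,"ry":0,"rz":0},{"dx":0.002,"dy":0,"dz":0.008,"rx":0,"ry":0,"rz":0}]'; python3 -m inch '[{"dx":0,"dy":0,"dz":0.002,"rx":0,"ry":0,"rz":0},{"dx":0,"dy":0,"dz":0.004,"rx":0,"ry":0,"rz":0}]'
```

```text
time: 12.55
tool_pos: [0.6229, -0.0119, 0.0617]
tool_rot: [-0.0, 0.997, 0.078, -0.0]
contact_force: [0.4, 0.5, 0.2]
gripper_width: -0.004
grasp_force: 0.0
time: 12.75
tool_pos: [0.6228, -0.0119, 0.0583]
tool_rot: [-0.0, 0.997, 0.078, -0.0]
contact_force: [-0.4, -0.8, 1.8]
gripper_width: -0.002
grasp_force: 1.1
```

```bash
python3 -m inch '[{"dx":0,"dy":0,"dz":0.002,"rx":0,"ry":0,"rz":0},{"dx":0,"dy":0,"dz":0.003,"rx":0,"ry":0,"rz":0}]'; python3 -m inch '[{"dx":0,"dy":0,"dz":0.001,"rx":0,"ry":0,"rz":0},{"dx":0,"dy":0,"dz":0.002,"rx":0,"ry":0,"rz":0}]'
```

```text
time: 12.95
tool_pos: [0.6229, -0.0119, 0.0558]
tool_rot: [-0.0, 0.997, 0.078, -0.001]
contact_force: [-1.1, -0.6, 2.1]
gripper_width: 0.002
grasp_force: 1.7
time: 13.15
tool_pos: [0.623, -0.0119, 0.0546]
tool_rot: [-0.0, 0.997, 0.078, -0.001]
contact_force: [-2.9, -0.2, 9.5]
gripper_width: 0.004
grasp_force: 4.5
```

The force jumped to 9.5 N at a travel of about 5.3 mm, so the tip is on the flange. One more small press to make sure, then release.

```bash
python3 -m inch '[{"dx":0,"dy":0,"dz":0.001,"rx":0,"ry":0,"rz":0},{"dx":0,"dy":0,"dz":0.001,"rx":0,"ry":0,"rz":0}]'; python3 -m inch '[{"dx":0,"dy":0,"dz":-0.006,"rx":0,"ry":0,"rz":0},{"dx":0,"dy":0,"dz":-0.02,"rx":0,"ry":0,"rz":0},{"dx":0,"dy":0,"dz":-0.06,"rx":0,"ry":0,"rz":0},{"dx":-0.05,"dy":0,"dz":-0.1,"rx":0,"ry":0,"rz":0},{"dx":-0.1,"dy":0,"dz":-0.12,"rx":0,"ry":0,"rz":0}]'
python3 -m inch '[{"dx":0,"dy":0,"dz":0,"rx":0,"ry":0,"rz":0},{"dx":0,"dy":0,"dz":0,"rx":0,"ry":0,"rz":0},{"dx":0,"dy":0,"dz":0,"rx":0,"ry":0,"rz":0}]'
python3 -c "
from h import *
save('wrist','w9.png')
for e in nets.boxes_of('wrist','plunger_top')[:1]: print(e['bbox'],e['confidence'])"
```

```text
time: 13.35
tool_pos: [0.623, -0.0118, 0.0546]
tool_rot: [-0.0, 0.997, 0.078, -0.001]
contact_force: [-4.3, -0.5, 10.8]
gripper_width: 0.004
grasp_force: 4.9
time: 13.85
tool_pos: [0.5448, -0.0246, 0.1521]
tool_rot: [0.0, 0.997, 0.079, 0.001]
contact_force: [1.0, -1.1, 0.4]
gripper_width: 0.006
grasp_force: 0.0
time: 14.15
tool_pos: [0.5441, -0.0242, 0.1488]
tool_rot: [-0.0, 0.997, 0.078, -0.001]
contact_force: [-0.4, 0.2, 0.0]
gripper_width: -0.0
grasp_force: 0.0
[278.9, 117.4, 33.9, 38.3] 0.69
```

View pics/w9.png

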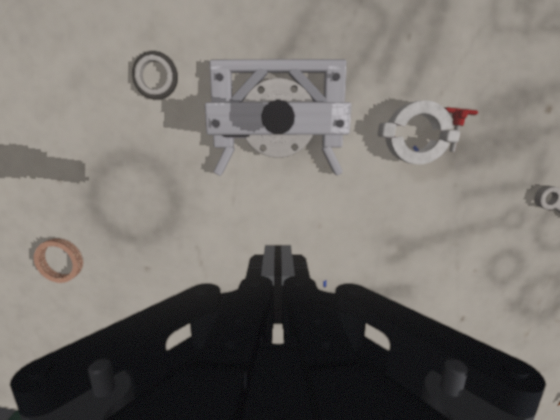

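The flange at (279,118) is still in the V with the cap up above it, and the bystanders in view look undisturbed. I'm handing the job in.

```bash
python3 -c "
from plant import ticket
print(ticket.job_done())"
```

```text
the job is handed in; nothing more can be done
None
```

The flange was slid flat under the bridge until it rested against both faces of the V-stop. The plunger was pressed until its tip met the flange (about 5.4 mm of travel, 11 N) and then released, and the job was handed in at about 14 s with the robot clear of everything.

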